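# Bring the day dial up to today

## Robot

A 7-joint arm with a two-finger parallel gripper is mounted at the origin on a cart in front of the work surface, level with it; the furniture and walls round the work are solid. World frame = base frame: x ahead of the robot, y to its left, z up, the work surface at z = 0. Lengths are in m, angles in rad, forces in N, time in s.
With the tool pointing down it reaches from about 0.4 to 0.85 m from the base axis. Payload 10.4 kg.
Tool frame: the origin (TCP) lies on the centre line of the jaws, within the pads' length; the fingertips stand 17 mm ahead of it and the grasp point (between the pads) lies 2 mm behind it; z points along the fingers, y is the line along which they close (so a half turn about z gives the same grasp; the last joint's range is limited). The gripper opens to 85 mm and grips with 20 to 120 N. Pads are 22 mm wide; open, the fingers measure 114 mm over their backs; the gripper's body (76 mm by 85 mm) begins 54 mm behind the grasp point. The pads swing forward as they close: fully open they stand 13 mm farther back than shut.
Start: joints at [1.145, 0.332, -0.065, 1.46, 0.022, 1.35, -0.088], TCP at [0.245, -0.575, 0.248] pointing down, gripper open.
Joint ranges: [-2.6, 2.6], [-0.5, 2.12], [-1.47, 1.34], [0.16, 2.42], [-1.27, 4.41], [0.06, 2.06], [-2.6, 2.6]. Speed limits (rad/s): [2.22, 2.22, 2.79, 2.79, 3.14, 3.14, 3.14].

## Interface

Orientations are given as a unit quaternion [x, y, z, w].
In Python, from workcell import sensors, imaging, order, spotter gives the robot as it stands. The module is installed in compiled form; this text tells all that it offers.
- The arm moves only by the shell command python3 -m inch 'ROWS' [FORCE]. ROWS is JSON, a list that holds one entry, the list of rows, each a list of 7 numbers: the shift along the tool's x, y, z in m, then the turn, a rotation vector about the tool's x, y, z in rad, then the closure, from -1 (fully open) to 1 (shut). In form: [[[x, y, z, ax, ay, az, hand], ...]]. A call has 1 to 10 rows; each row is the pose to reach, as a shift and turn from the pose commanded when the call began, along the tool's axes at that moment; what a row does not reach only later rows make up. A row lasts 1/10 s, in which the tool goes at most 50 mm and 8.59 degrees, less where a joint would pass 70% of its speed; a pose out of reach is approached as far as the arm can. A call with a gripper value outside its range is refused whole. The fingers move at their own pace and stop on an object; FORCE is the grip in N (left out, the last holds). Time passes only in rows, so rows that repeat a pose let the fingers close. It gives the time, the measured TCP pose, the force, the opening and the grip force at its end, in the units of the state.
- sensors.get_obs(): the state, without advancing time (a new reading comes with each control period).
- imaging.camera(name): name is "scene" or "side" or "wrist"; returns the picture (420x560x3 uint8, blue, green, red); there is no depth.
- imaging.calibration(name): a dict with "mtx" (3x3 intrinsics, pixels), "R" (3x3) and "t" (3): a world point X has camera coordinates R X + t; the wrist camera has in their place "tool_from_camera" (4x4, takes a point from camera to tool coordinates, whose origin is the TCP and whose axes are the flange's). Camera axes: x right, y down, z forward; pixel columns grow to the right and rows downward; lengths in m; the calibration is good to about 2 mm. A picture is of the moment at which its call begins: read the wrist's pose just before it. calibration takes no time and is no camera call.
- order.hand_in(): hands the job in; it is judged then, once.
Trained networks look in the newest picture that a camera, given by its name, has taken for a name from the list of things; names that differ only in an ending like _2 or _b are one class to them, and where a whole thing is asked for, a point or a joint stands for the part that bears it (a point fixed in the world has none). Each returns a list of dicts, best first, with "conf" (0 to 1); they miss things now and then, are a little off and sometimes report something else, mostly with a low value. They report only what shows in the picture. A call takes as long as a camera call. They do not tell look-alikes from the thing itself.
- spotter.look_for(label, camera): "pixel" ([column, row] in pixels, amid what is visible of it).
The state is a dict: "clock": time; "joint_pos": joint angles; "joint_velocities": joint speeds; "tau": joint torques, N m; "position": TCP position; "ee_rot": TCP orientation; "ft_force": force on the tool from outside, world axes, zero at the start; "torque": the same for the moment, N m; "grip_width": opening from 0.0 (shut) to 1.0 (fully open); "grasp_force": force on a finger pad.
Only numpy, scipy, OpenCV 4.12 (cv2) and the standard library are available. Lean on these libraries where they do the work, as an engineer would, in place of code of your own. Each camera call takes 0.05 s, during which the arm holds its last target. There are 200 camera calls.

## Task

The day dial on the worktop is behind: with a fingertip, gently flick the edge of its black seven-lobed wheel anticlockwise (seen from above), one click at a time, letting it settle at each, until the red dot stands at the white pointer, and not past it. Do not pinch the wheel, and do not lift, tip or push the dial away from its place; leave the other things on the worktop as they are.

Things in the scene. Friction and masses are not known exactly. Their poses are not given: they have to be found in the camera images.
- day_dial: Day dial: low wooden stand with a black thumbwheel on an upright axis; loose, 0.93 kg, rubber feet. Origin on the axis at worktop height, z up, +x to the white pointer at the back, -x to the open front, which faces the robot within 25 deg. Base plate 16 mm high, x -33 to 75, y -75 to 75 mm; back wall (x 67 to 75) and side walls (|y| 66 to 75, x 13 to 73) rise to z 51 mm.
- wheel_top (a point): Centre of the wheel's top face, on the axis, z 42 mm (flat cap there to 45 mm). Wheel spans z 26 to 42 mm: hub of radius 36 mm with seven equal lobes 51.4 deg apart, each 8 mm wide with a rounded end 10 mm across centred at radius 56 mm, so the wheel reaches to radius 61 mm.
- wheel_front (a point): Point fixed to the stand, 56 mm in front (-x) of the axis, z 34 mm. In every click a gap between two lobes is here, their ends centred at dial x -50, y +24 and -24 mm, with 38 mm free between. Pushing the +y lobe towards -y (the robot's right) advances the wheel. Forward of dial x -33 mm there is nothing under the wheel.
- day_wheel (a joint): Wheel angle, rad, growing anticlockwise from above (front edge moves to the dial's -y). 0 = red dot at pointer. Spring detent every 0.8976 rad; starts at rest 2, 3 or 4 clicks short: -1.795, -2.693 or -3.590. Turns endlessly both ways. A lobe's end takes about 1 N; past half way the wheel snaps on into the next click by itself and stays.
- red_dot (a point): Centre of the red dot, 14 mm across, on top of one lobe, 45 mm from the axis, z 42 mm. The other lobes have dots of other colours (anticlockwise from red: yellow, green, white, blue, purple, grey).
- pointer_tip (a point): Tip of the white pointer on the middle of the stand's back wall, 59 mm from the axis, z 55 mm; its top is at z 57 mm.
- mug_1: Bystander, loose: white mug with a handle, 59 x 83 mm, 55 mm tall. Origin at the centre of its underside. Not to be moved.
- matchbox: Bystander, loose: small matchbox lying flat, 36 x 56 x 14 mm. Origin at the centre of its underside. Not to be moved.
- coffee_pod_0: Bystander, loose: white coffee pod with a dark red top, 51 mm across, 45 mm tall. Origin at the centre of its underside. Not to be moved.
- coffee_pod_1: Bystander, loose: white coffee pod with a blue top, 51 mm across, 45 mm tall. Origin at the centre of its underside. Not to be moved.
- candle_1: Bystander, loose: tea light with red wax, 38 mm across, 15 mm tall. Origin at the centre of its underside. Not to be moved.
- kitchen_timer: Bystander, loose: red and white kitchen timer, 66 mm across, 62 mm tall. Origin at the centre of its underside. Not to be moved.
Things that resemble listed ones, but are neither listed nor needed, are in the scene too. Of the things shaped like the day_dial, the wooden one is meant.

How it is judged:
On the way:
1. the wheel settles one click short of the red dot (value of joint day_wheel between -1.0476 and -0.7476 rad), for 0.2 s.
At the end, for the whole second after the job is handed in: The wheel rests in the click with the red dot at the pointer (joint within 0.12 rad of 0, still); the dial stands flat (tilt under 0.05 rad) within 20 mm of where it stood (its pointer within 25 mm); every bystander is within 15 mm of its place (value of joint day_wheel between -0.12 and 0.12 rad and velocity of joint day_wheel between -0.05 and 0.05 rad/s and linear speed of day_dial below 0.01 m/s and angle between day_dial's own z axis and vertical below 0.05 rad and distance of day_dial from where it was at the start of the episode below 0.02 m and distance of pointer_tip from where it was at the start of the episode below 0.025 m and distance of each of mug_1, matchbox, coffee_pod_0, coffee_pod_1, candle_1, kitchen_timer from where it was at the start of the episode below 0.015 m); the robot touches nothing.
It fails at once if the red dot was taken past the pointer (more than half a click) (value of joint day_wheel above 0.45 rad).
It fails at once if the wheel was turned back (to more than about four and a half clicks short) (value of joint day_wheel below -4.129 rad).
It fails at once if the dial was pinched or pushed hard (over 15 N) (contact force between the fingers and day_dial above 15 N).
It fails at once if the dial was lifted (over 6 mm), tipped (over 0.12 rad) or pushed out of place (over 20 mm, pointer 25 mm) (height (world z) of day_dial above 0.006 m or angle between day_dial's own z axis and vertical above 0.12 rad or distance of day_dial from where it was at the start of the episode above 0.02 m or distance of pointer_tip from where it was at the start of the episode above 0.025 m).
It fails at once if a bystander was disturbed (moved over 15 mm) (distance of any of mug_1, matchbox, coffee_pod_0, coffee_pod_1, candle_1, kitchen_timer from where it was at the start of the episode above 0.015 m).
It also fails if it takes over 48 s, if anything falls off the work surface, if the arm or the gripper's body presses on something with over 40 N, if the wrist force passes 120 N, or if a joint passes its speed limit or range.

## Working session

There is one attempt and no reset: what is moved stays moved. The work goes in short steps, Python scripts to look and compute and a shell command to move; the robot and the scene stay as the last step left them, time stands still between calls to the robot, and variables do not carry over. Pictures are saved under pics/ and viewed, at most 10 in all, crops included, and the job is handed in when it is done.

```bash
mkdir -p pics; python3 - <<'E'
from workcell import sensors, imaging, spotter
import cv2, numpy as np
o=sensors.get_obs(); print(o['clock'],o['position'],o['ee_rot'],o['grip_width'])
a=imaging.camera('scene'); b=imaging.camera('side')
cv2.imwrite('pics/scene.png',a); cv2.imwrite('pics/side.png',b)
for c in('scene','side'):
  k=imaging.calibration(c); print(c,np.round(k['mtx'],1).tolist(),np.round(k['R'],3).tolist(),np.round(k['t'],3))
  for l in('day_dial','wheel_top','red_dot','pointer_tip'):
    print(l,[(np.round(d['pixel']).tolist(),round(d['conf'],2)) for d in spotter.look_for(l,c)][:4])
print(imaging.calibration('wrist')); print(sensors.get_obs()['clock'])
E
```

```text
0.0 [ 0.24485087 -0.57467109  0.24750458] [ 9.79782325e-01  2.00065227e-01 -1.82438634e-04 -6.83040713e-04] 1.0019623360408738
scene [[541.4, 0.0, 286.8], [0.0, 541.4, 211.0], [0.0, 0.0, 1.0]] [[0.903, -0.428, 0.022], [-0.146, -0.356, -0.923], [0.403, 0.831, -0.384]] [-0.506  0.131  1.407]
day_dial [([205.0, 211.0], 0.73), ([267.0, 228.0], 0.71), ([234.0, 253.0], 0.58)]
wheel_top [([204.0, 209.0], 0.98), ([232.0, 255.0], 0.76), ([267.0, 231.0], 0.75)]
red_dot [([207.0, 202.0], 0.79), ([227.0, 250.0], 0.74), ([258.0, 224.0], 0.51)]
pointer_tip [([233.0, 254.0], 0.9), ([268.0, 229.0], 0.83), ([204.0, 208.0], 0.73)]
side [[506.9, 0.0, 278.5], [0.0, 506.9, 201.2], [0.0, 0.0, 1.0]] [[-0.941, -0.338, -0.02], [-0.167, 0.515, -0.841], [0.294, -0.788, -0.541]] [0.459 0.154 1.424]
day_dial [([268.0, 221.0], 0.95), ([336.0, 204.0], 0.81), ([302.0, 266.0], 0.62)]
wheel_top [([303.0, 267.0], 0.93), ([338.0, 202.0], 0.7), ([262.0, 218.0], 0.59)]
red_dot [([272.0, 215.0], 0.95), ([294.0, 266.0], 0.9), ([342.0, 199.0], 0.61)]
pointer_tip [([266.0, 221.0], 0.96), ([336.0, 202.0], 0.82), ([303.0, 263.0], 0.69)]
{'mtx': array([[296.10730926,   0.        , 282.04422818],
       [  0.        , 296.10730926, 212.71766796],
       [  0.        ,   0.        ,   1.        ]]), 'tool_from_camera': array([[ 8.37895738e-04, -9.54137891e-01, -2.99366303e-01,
         7.58349345e-02],
       [ 9.99999502e-01,  6.36922511e-04,  7.68902234e-04,
         6.67018720e-04],
       [-5.42965619e-04, -2.99366798e-01,  9.54137949e-01,
        -1.25226079e-01],
       [ 0.00000000e+00,  0.00000000e+00,  0.00000000e+00,
         1.00000000e+00]])}
0.5
```

View pics/scene.png

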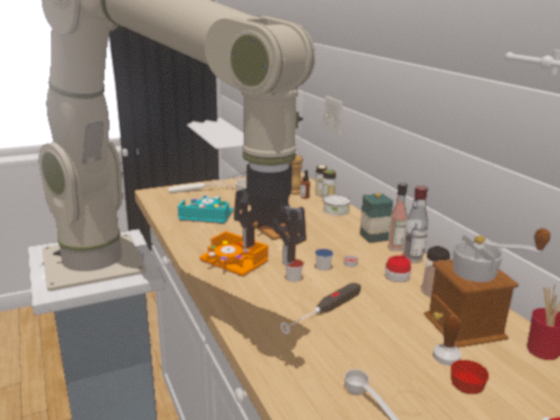

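View pics/side.png

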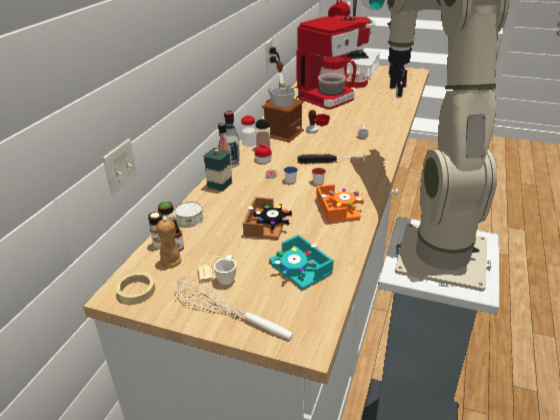

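The scene view shows three dials: teal at (204,209), orange at (233,254) and a brown one at (267,228), mostly hidden by the gripper. In the side view they are teal (302,266), orange (338,203) and wooden with a black wheel (268,218). Only the last matches the wooden stand and black wheel, so I'll confirm it with a crop and locate everything.

```bash
cat > h.py <<'E'
import numpy as np, cv2
from workcell import imaging, sensors
from scipy.spatial.transform import Rotation as Ro
def cam(c,o=None):
    k=imaging.calibration(c)
    if c=='wrist':
        o=o or sensors.get_obs(); T=np.eye(4); T[:3,:3]=Ro.from_quat(o['ee_rot']).as_matrix(); T[:3,3]=o['position']
        W=T@k['tool_from_camera']; R=W[:3,:3].T; return k['mtx'],R,-R@W[:3,3]
    return k['mtx'],k['R'],k['t']
def ray(c,px,z,K=None):
    m,R,t=K or cam(c); d=R.T@np.linalg.solve(m,[px[0],px[1],1]); C=-R.T@t
    return C+d*(z-C[2])/d[2]
def proj(K,X):
    m,R,t=K; p=(m@(R@np.asarray(X,float).T+np.asarray(t)[:,None])); return (p[:2]/p[2]).T
E
python3 - <<'E'
from h import *
from workcell import spotter
b=cv2.imread('pics/side.png')
cv2.imwrite('pics/crop.png',cv2.resize(b[175:300,220:370],None,fx=5,fy=4.8*1,interpolation=cv2.INTER_CUBIC)[:600])
for n,p in dict(wood=(272,213),orange=(344,197),teal=(294,260)).items(): print(n,ray('side',p,.045).round(3))
for l in ('mug_1','matchbox','coffee_pod_0','candle_1','kitchen_timer'):
  print(l,[(np.round(d['pixel']).tolist(),round(d['conf'],2),ray('side',d['pixel'],.02).round(2).tolist()) for d in spotter.look_for(l,'side')][:3])
E
```

```text
wood [0.505 0.008 0.045]
orange [ 0.319 -0.148  0.045]
teal [0.372 0.199 0.045]
mug_1 [([219.0, 267.0], 0.8, [0.56, 0.26, 0.02]), ([266.0, 219.0], 0.59, [0.53, 0.01, 0.02])]
matchbox [([206.0, 271.0], 0.5, [0.59, 0.29, 0.02])]
coffee_pod_0 [([320.0, 175.0], 0.67, [0.44, -0.31, 0.02]), ([292.0, 172.0], 0.48, [0.54, -0.29, 0.02]), ([265.0, 219.0], 0.3, [0.53, 0.01, 0.02])]
candle_1 [([268.0, 174.0], 0.4, [0.62, -0.25, 0.02])]
kitchen_timer [([263.0, 154.0], 0.76, [0.69, -0.39, 0.02]), ([264.0, 218.0], 0.74, [0.53, 0.01, 0.02])]
```

View pics/crop.png

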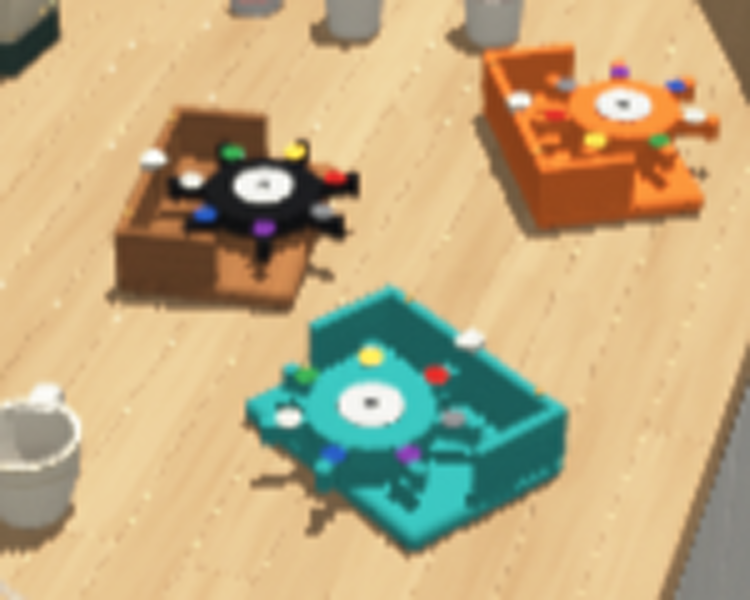

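The crop confirms it. The wooden stand has a black wheel, its pointer is at crop (153,158), and the white dot is beside the pointer, so red is 3 clicks short. Next I'll get the yaw and the rows for the transit.

```bash
cat >> h.py <<'E'
def togo(p,yaw):
    "shift and az in the current tool frame for a TCP position and heading of tool x"
    o=sensors.get_obs(); R=Ro.from_quat(o['ee_rot']); G=Ro.from_matrix(np.array([[np.cos(yaw),np.sin(yaw),0],[np.sin(yaw),-np.cos(yaw),0],[0,0,-1]]).T if 0 else np.column_stack([[np.cos(yaw),np.sin(yaw),0],[np.sin(yaw),-np.cos(yaw),0],[0,0,-1]]))
    return R.inv().apply(np.array(p)-o['position']).round(4),(R.inv()*G).as_rotvec().round(3)
E
python3 - <<'E'
from h import *
c=ray('side',(272.6,213.3),.045);p=ray('side',(250.6,207.9),.056)
print(c,p,np.linalg.norm((p-c)[:2]),np.degrees(np.arctan2(*(p-c)[[1,0]])))
print(togo([.43,-.02,.2],np.pi/2))
E
```

```text
[0.50288759 0.0086182  0.045     ] [0.57112424 0.01707998 0.056     ] 0.06875931098967088 7.068954609893584
(array([ 0.3877, -0.4381,  0.0483]), array([ 0.   ,  0.   , -1.168]))
```

```bash
python3 -m inch '[[[0.02,-0.022,0,0,0,-0.065,1],[0.05,-0.056,0,0,0,-0.165,1],[0.08,-0.09,0,0,0,-0.265,1],[0.11,-0.124,0,0,0,-0.365,1],[0.14,-0.158,0,0,0,-0.465,1],[0.17,-0.192,0,0,0,-0.565,1],[0.2,-0.226,0,0,0,-0.665,1],[0.23,-0.26,0,0,0,-0.765,1],[0.26,-0.294,0,0,0,-0.865,1],[0.29,-0.328,0,0,0,-0.965,1]]]' 20
python3 -m inch '[[[0.03,-0.001,0.005,0,0,-0.065,1],[0.06,-0.002,0.01,0,0,-0.125,1],[0.09,-0.003,0.02,0,0,-0.19,1],[0.12,-0.004,0.03,0,0,-0.26,1],[0.146,-0.005,0.045,0,0,-0.32,1],[0.146,-0.005,0.045,0,0,-0.32,1],[0.146,-0.005,0.045,0,0,-0.32,1]]]'
python3 - <<'E'
from h import *
from workcell import spotter
o=sensors.get_obs(); K=cam('wrist',o); a=imaging.camera('wrist')
X=Ro.from_quat(o['ee_rot']).as_matrix()[:,0]; print(o['clock'],o['position'].round(4) if hasattr(o['position'],'round') else o['position'],np.degrees(np.arctan2(X[1],X[0])),o['ft_force'],o['grip_width'])
cv2.imwrite('pics/w1.png',a)
for l,z in (('wheel_top',.045),('pointer_tip',.056),('red_dot',.042)):
  print(l,[(np.round(d['pixel']).tolist(),round(d['conf'],2),ray('',d['pixel'],z,K).round(4).tolist()) for d in spotter.look_for(l,'wrist')][:3])
E
```

```text
clock: 1.75
position: [0.3835, -0.1578, 0.2486]
ee_rot: [0.774, 0.633, -0.0, 0.001]
ft_force: [0.8, -0.9, 0.8]
grip_width: -0.0
grasp_force: 0.0
clock: 2.45
position: [0.4076, -0.0155, 0.2033]
ee_rot: [0.664, 0.747, -0.0, 0.0]
ft_force: [0.3, 0.6, 0.6]
grip_width: 0.001
grasp_force: 0.0
2.45 [ 0.4076 -0.0155  0.2033] 96.72960007951946 [0.31284847 0.64017071 0.62684912] 0.000718710711917537
wheel_top [([276.0, 24.0], 0.94, [0.3847, 0.1347, 0.045]), ([200.0, 269.0], 0.69, [0.3291, -0.1014, 0.045]), ([407.0, 175.0], 0.58, [0.5245, 0.023, 0.045])]
pointer_tip [([278.0, 24.0], 0.93, [0.386, 0.1322, 0.056]), ([202.0, 266.0], 0.72, [0.3334, -0.0918, 0.056]), ([405.0, 178.0], 0.56, [0.5178, 0.0216, 0.056])]
red_dot [([283.0, 10.0], 0.84, [0.3889, 0.1467, 0.042]), ([379.0, 184.0], 0.64, [0.5002, 0.0104, 0.042]), ([181.0, 291.0], 0.56, [0.3086, -0.1332, 0.042])]
```

View pics/w1.png

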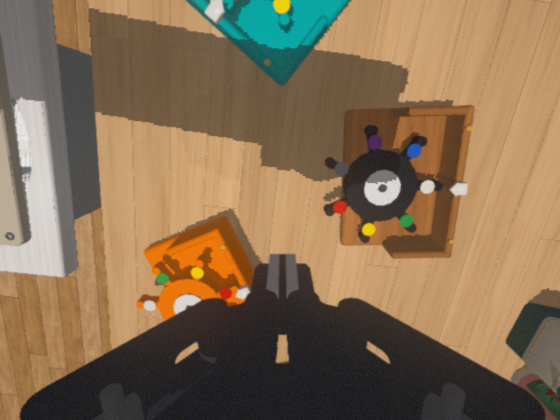

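The wrist view shows the wooden dial with its axis at (382,187), the white pointer tip at (453,188) with the white dot beside it, red at (340,207) and grey at (342,168). The start is 3 clicks short. The shut fingers are at (283,265), clear of orange and teal.

```bash
cat > d.py <<'E'
from h import *
E
python3 - <<'E'
from h import *
o=sensors.get_obs(); K=cam('wrist',o)
c=ray('',(382,187),.045,K);p=ray('',(452.5,188),.056,K);r=ray('',(340,207),.042,K);g=ray('',(342,168),.042,K)
print(c,p,np.linalg.norm((p-c)[:2]),np.degrees(np.arctan2(*(p-c)[[1,0]])))
for q in(r,g): print(q,np.linalg.norm((q-c)[:2]),np.degrees(np.arctan2(*(q-c)[[1,0]])))
corn=[(345,111),(473,107),(451,256),(387,257)]
for q in corn: print(ray('',q,.051,K).round(4))
y=np.arctan2(*(p-c)[[1,0]]); M=np.array([[np.cos(y),-np.sin(y)],[np.sin(y),np.cos(y)]])
for d in [(-95,52),(-62,52),(-62,0),(-95,0)]: 
  P=c[:2]+M@(np.array(d)/1000); print(d,P.round(4),togo([*P,.048],np.pi/2+y))
E
```

```text
[0.5033593  0.00743743 0.045     ] [0.56545988 0.01613647 0.056     ] 0.0627069055300115 7.974100941619117
[ 0.46679003 -0.01822154  0.042     ] 0.04467319250452656 -144.94442862166844
[0.46187074 0.02087464 0.042     ] 0.043610309304603634 162.05401912879864
[0.4536 0.0723 0.051 ]
[0.5655 0.0887 0.051 ]
[ 0.5875 -0.0545  0.051 ]
[ 0.5222 -0.0633  0.051 ]
(-95, 52) [0.4021 0.0458] (array([0.0626, 0.0012, 0.1557]), array([ 0.001,  0.   , -0.024]))
(-62, 52) [0.4347 0.0503] (array([0.0634, 0.0342, 0.1557]), array([ 0.001,  0.   , -0.024]))
(-62, 0) [ 0.442  -0.0012] (array([0.0114, 0.0354, 0.1557]), array([ 0.001,  0.   , -0.024]))
(-95, 0) [ 0.4093 -0.0057] (array([0.0106, 0.0024, 0.1557]), array([ 0.001,  0.   , -0.024]))
```

```bash
python3 -m inch '[[[0.03,0.001,0.02,0,0,-0.012,1],[0.062,0.001,0.05,0,0,-0.024,1],[0.062,0.001,0.08,0,0,-0.024,1],[0.062,0.001,0.11,0,0,-0.024,1],[0.062,0.001,0.135,0,0,-0.024,1],[0.062,0.001,0.15,0,0,-0.024,1],[0.062,0.001,0.159,0,0,-0.024,1],[0.062,0.001,0.159,0,0,-0.024,1]]]'
python3 - <<'E'
from h import *
o=sensors.get_obs(); K=cam('wrist',o); a=imaging.camera('wrist'); print(o['clock'],o['ft_force'])
y=np.radians(8); X=Ro.from_quat(o['ee_rot']).as_matrix()[:,0]
d=(o['position'][:2]-np.array([.5035,.0075])); c,s=np.cos(y),np.sin(y); print('TCP in dial',c*d[0]+s*d[1],-s*d[0]+c*d[1],o['position'][2],np.degrees(np.arctan2(X[1],X[0])))
cv2.imwrite('pics/w2.png',a)
E
```

```text
clock: 3.45
position: [0.4012, 0.0457, 0.0437]
ee_rot: [0.656, 0.755, -0.0, -0.001]
ft_force: [-0.0, -0.6, -0.1]
grip_width: 0.001
grasp_force: 0.0
3.45 [-0.01589004 -0.61370475 -0.12173646]
TCP in dial -0.0960017252603943 0.052068461246279646 0.043742373179182746 98.02206952491963
```

View pics/w2.png

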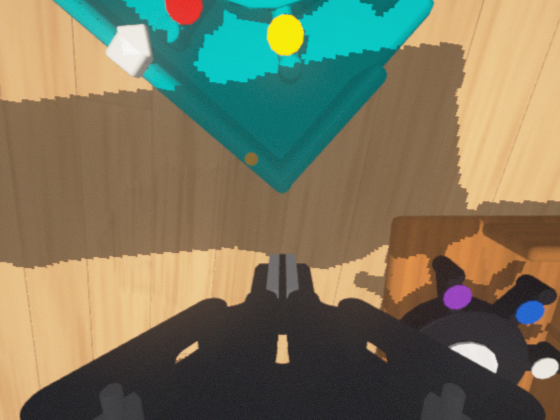

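The finger is down at (283,270), clear of the teal corner at (283,190). The wooden dial is at the lower right. Next: enter the gap and make the first gentle flick.

```bash
python3 -m inch '[[[0,0.01,0,0,0,0,1],[0,0.02,0,0,0,0,1],[0,0.03,0,0,0,0,1],[0,0.041,0,0,0,0,1],[0,0.041,0,0,0,0,1],[-0.005,0.041,0,0,0,0,1],[-0.01,0.041,0,0,0,0,1],[-0.014,0.041,0,0,0,0,1],[-0.018,0.041,0,0,0,0,1],[-0.022,0.041,0,0,0,0,1]]]'
python3 -m inch '[[[-0.004,0,0,0,0,0,1],[-0.008,0,0,0,0,0,1],[-0.012,0,0,0,0,0,1],[-0.016,0,0,0,0,0,1],[-0.02,0,0,0,0,0,1],[-0.024,0,0,0,0,0,1],[-0.028,0,0,0,0,0,1],[-0.03,0,0,0,0,0,1],[-0.03,0,0,0,0,0,1]]]'
python3 -m inch '[[[0,-0.01,0,0,0,0,1],[0,-0.02,0,0,0,0,1],[0,-0.03,0,0,0,0,1],[0,-0.041,0,0,0,0,1],[0,-0.041,0,0,0,0,1]]]'
python3 - <<'E'
from h import *
a=imaging.camera('wrist'); b=imaging.camera('side'); cv2.imwrite('pics/w3.png',np.hstack([a[150:420,260:560],cv2.resize(b[180:270,230:330],(300,270),interpolation=cv2.INTER_CUBIC)]))
E
```

```text
clock: 4.5
position: [0.445, 0.0297, 0.0443]
ee_rot: [0.656, 0.755, -0.0, -0.0]
ft_force: [-1.1, 0.8, -0.7]
grip_width: -0.001
grasp_force: 0.6
clock: 5.4
position: [0.4495, 0.0001, 0.0443]
ee_rot: [0.656, 0.755, -0.0, 0.0]
ft_force: [0.0, -0.6, -0.1]
grip_width: -0.004
grasp_force: 0.0
clock: 5.9
position: [0.4071, -0.0059, 0.0442]
ee_rot: [0.656, 0.755, -0.001, 0.0]
ft_force: [-0.6, -0.7, 0.4]
grip_width: -0.002
grasp_force: 0.0
```

View pics/w3.png

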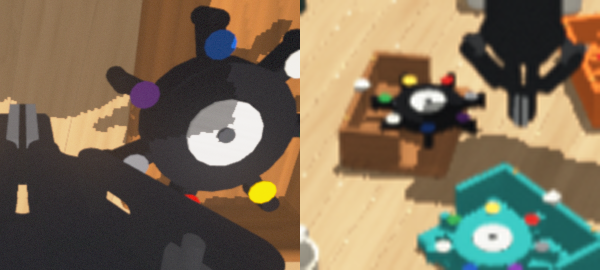

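One click done: in the left half purple is now front-left at (145,95) and blue at the top (220,43), and in the side half green is at the pointer. The dial hasn't moved. Repeat for the second click.

```bash
python3 -m inch '[[[0.02,0,0,0,0,0,1],[0.04,0,0,0,0,0,1],[0.052,0,0,0,0,0,1],[0.052,0,0,0,0,0,1]]]'
python3 -m inch '[[[0,0.01,0,0,0,0,1],[0,0.02,0,0,0,0,1],[0,0.03,0,0,0,0,1],[0,0.041,0,0,0,0,1],[0,0.041,0,0,0,0,1],[-0.005,0.041,0,0,0,0,1],[-0.01,0.041,0,0,0,0,1],[-0.014,0.041,0,0,0,0,1],[-0.018,0.041,0,0,0,0,1],[-0.022,0.041,0,0,0,0,1]]]'
python3 -m inch '[[[-0.004,0,0,0,0,0,1],[-0.008,0,0,0,0,0,1],[-0.012,0,0,0,0,0,1],[-0.016,0,0,0,0,0,1],[-0.02,0,0,0,0,0,1],[-0.024,0,0,0,0,0,1],[-0.028,0,0,0,0,0,1],[-0.03,0,0,0,0,0,1],[-0.03,0,0,0,0,0,1]]]'
python3 -m inch '[[[0,-0.01,0,0,0,0,1],[0,-0.02,0,0,0,0,1],[0,-0.03,0,0,0,0,1],[0,-0.041,0,0,0,0,1],[0,-0.041,0,0,0,0,1],[0,-0.041,0,0,0,0,1]]]'
python3 - <<'E'
from h import *
a=imaging.camera('wrist'); b=imaging.camera('side'); cv2.imwrite('pics/w4.png',np.hstack([a[150:420,260:560],cv2.resize(b[180:270,230:330],(300,270),interpolation=cv2.INTER_CUBIC)]))
E
```

```text
clock: 6.4
position: [0.4018, 0.0477, 0.0445]
ee_rot: [0.655, 0.756, 0.0, 0.0]
ft_force: [-0.3, -0.4, -0.4]
grip_width: -0.002
grasp_force: 0.0
clock: 7.4
position: [0.445, 0.0297, 0.0443]
ee_rot: [0.656, 0.755, -0.0, -0.0]
ft_force: [-1.3, 2.0, 0.4]
grip_width: 0.002
grasp_force: 0.6
clock: 8.3
position: [0.4495, 0.0001, 0.0443]
ee_rot: [0.656, 0.755, -0.0, 0.0]
ft_force: [0.1, -0.7, -0.7]
grip_width: 0.002
grasp_force: 0.0
clock: 8.9
position: [0.4089, -0.0056, 0.0445]
ee_rot: [0.656, 0.755, -0.0, 0.0]
ft_force: [0.2, -0.8, -0.3]
grip_width: 0.003
grasp_force: 0.0
```

View pics/w4.png

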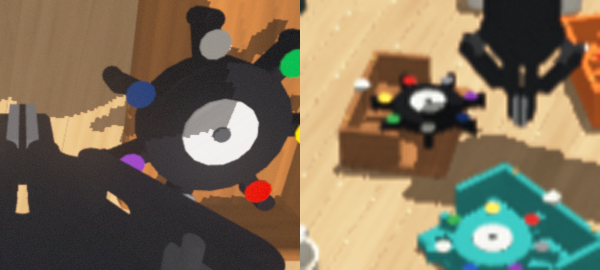

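Two clicks done: yellow is at the pointer and red is one click short at (258,190). Now the last click.

```bash
python3 -m inch '[[[0.02,0,0,0,0,0,1],[0.04,0,0,0,0,0,1],[0.052,0,0,0,0,0,1],[0.052,0,0,0,0,0,1]]]'
python3 -m inch '[[[0,0.01,0,0,0,0,1],[0,0.02,0,0,0,0,1],[0,0.03,0,0,0,0,1],[0,0.041,0,0,0,0,1],[0,0.041,0,0,0,0,1],[-0.005,0.041,0,0,0,0,1],[-0.01,0.041,0,0,0,0,1],[-0.014,0.041,0,0,0,0,1],[-0.018,0.041,0,0,0,0,1],[-0.022,0.041,0,0,0,0,1]]]'
python3 -m inch '[[[-0.004,0,0,0,0,0,1],[-0.008,0,0,0,0,0,1],[-0.012,0,0,0,0,0,1],[-0.016,0,0,0,0,0,1],[-0.02,0,0,0,0,0,1],[-0.024,0,0,0,0,0,1],[-0.028,0,0,0,0,0,1],[-0.03,0,0,0,0,0,1],[-0.03,0,0,0,0,0,1]]]'
python3 -m inch '[[[0,-0.01,0,0,0,0,1],[0,-0.02,0,0,0,0,1],[0,-0.03,0,0,0,0,1],[0,-0.041,0,0,0,0,1],[0,-0.041,0,0,0,0,1],[0,-0.041,-0.03,0,0,0,1],[0,-0.041,-0.07,0,0,0,1],[0,-0.041,-0.11,0,0,0,1],[0,-0.041,-0.15,0,0,0,1],[0,-0.041,-0.15,0,0,0,1]]]'
python3 - <<'E'
from h import *
a=imaging.camera('wrist'); b=imaging.camera('side'); cv2.imwrite('pics/w5.png',np.hstack([a[60:330,260:560],cv2.resize(b[180:270,230:330],(300,270),interpolation=cv2.INTER_CUBIC)]))
E
```

```text
clock: 9.4
position: [0.4017, 0.0477, 0.0444]
ee_rot: [0.655, 0.756, 0.0, -0.0]
ft_force: [0.7, 0.2, 0.6]
grip_width: 0.002
grasp_force: 0.0
clock: 10.4
position: [0.445, 0.0297, 0.0443]
ee_rot: [0.656, 0.755, -0.0, 0.0]
ft_force: [-0.3, 2.1, -1.0]
grip_width: -0.001
grasp_force: 0.6
clock: 11.3
position: [0.4495, 0.0001, 0.0443]
ee_rot: [0.656, 0.755, -0.0, 0.0]
ft_force: [-0.2, -0.1, 0.1]
grip_width: 0.0
grasp_force: 0.0
clock: 12.3
position: [0.4116, -0.0053, 0.1993]
ee_rot: [0.656, 0.755, 0.002, 0.004]
ft_force: [0.9, -0.2, -0.2]
grip_width: 0.003
grasp_force: 0.0
```

View pics/w5.png

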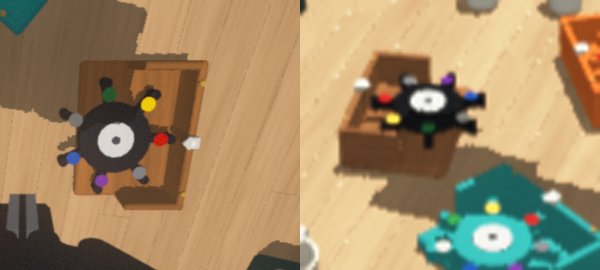

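The red dot (160,140) is at the white pointer (192,143), the dial is in place and the robot is clear of everything.

```bash
python3 -c "
from workcell import order
print(order.hand_in())"
```

```text
the job is handed in; nothing more can be done
None
```

I flicked the wooden day dial's wheel three single clicks, letting it settle each time; the last picture shows the red dot at the white pointer and the dial in place, and I handed the job in at about 12.4 s (no verdict came back).

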